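# Load the instrument cassette for a microcurrent facial

### The job

Load the open instrument cassette: lay the two rod electrodes from the draining ramp in its two wide places and the two probe pens from the table in its two narrow places, each seated in the notches of both rails with about the same overhang at each end, with the necked ends of the rods and the points of the pens all towards the hinge of the hold-down bar. Then swing the hold-down bar fully shut over the row, and leave the other things on the table where they are.

Things in the scene. Friction and masses are not known exactly. Their poses are not given: they have to be found in the camera images.
- rod_a: Smooth pale chromed rod electrode, 117 mm long, 20 mm thick, rounded, the narrower necked end on its own -y side; lies along its own y, own z is up out of the surface it lies on. It starts on the draining ramp, necked end either up or down the slope. Origin: middle of its length, on its underside (10 mm below the middle line).
- rod_b: Smooth pale chromed rod electrode, 117 mm long, 20 mm thick, rounded, the narrower necked end on its own -y side; lies along its own y, own z is up out of the surface it lies on. It starts on the draining ramp, necked end either up or down the slope. Origin: middle of its length, on its underside (10 mm below the middle line). Same kind as rod_a.
- pen_a: Slim probe pen (white), 94 mm long, round barrel 11 mm thick, pointed tip on its own +y side; lies along its own y and can roll. Starts lying loose somewhere on the table, any way round. Origin: middle of its length, at the underside of the barrel as first laid (5.5 mm from the middle line).
- pen_b: Slim probe pen (blue-green), 94 mm long, round barrel 11 mm thick, pointed tip on its own +y side; lies along its own y and can roll. Starts lying loose somewhere on the table, any way round. Origin: middle of its length, at the underside of the barrel as first laid (5.5 mm from the middle line).
- rod_a_tip (a point): Necked end of rod_a, on its middle line, 58 mm from the middle of its length.
- rod_b_tip (a point): Necked end of rod_b, on its middle line.
- pen_a_tip (a point): Pointed tip of pen_a, on its middle line, 47 mm from the middle of its length.
- pen_b_tip (a point): Pointed tip of pen_b.
- cassette: Fixed steel instrument cassette, base 146 x 206 x 3 mm. Two grey notched rails run along its y at x = -32 and +32 mm (12 mm thick, 180 long, teeth 30 high, 52 clear between them); instruments lie along its x across both. +x points away from the robot, to the bar's hinge. Lugs 48 mm high at x 75, y +-101; rests 36 high at x 12, y +-96. Origin: on the table, below the middle between the rails.
- rod_slot_1 (a point): Outer wide place for a rod, at y = +69 mm of the cassette: point midway between the rails, at the height of the floors of its two notches (26 mm wide, floor 13 mm above the table). Axes as the cassette's.
- rod_slot_2 (a point): The same for the inner wide place, at y = +23 mm.
- pen_slot_1 (a point): Inner narrow place for a pen, at y = -23 mm of the cassette: point midway between the rails, at the height of the floors of its two notches (17 mm wide, floor 22 mm above the table). Axes as the cassette's.
- pen_slot_2 (a point): The same for the outer narrow place, at y = -69 mm.
- holdbar (a joint): Angle of the cassette's hold-down bar (rad): 0 = shut, lying level across the instruments; it starts standing open at 1.55 to 1.95; stiff hinge, stays where it is left (under 2 N at the bar moves it). Stop at 2.05.
- bar_mid (a point): Middle of the hold-down bar's rubber-sleeved crosspiece (12 mm thick, 168 mm long, along the cassette's y; thin side arms at y = +-96 mm). It swings at 75 mm radius about bar_hinge; shut, it lies over the middle of the rails, its middle line 41 mm above the table, 2 mm clear of seated instruments.
- bar_hinge (a point): Hinge axis of the hold-down bar (parallel to the cassette's y), at x = 75 mm, 41 mm above the table.
- ramp: Aluminium draining ramp, fixed, 150 mm wide: a plate that rises at 40 degrees along its own +x (which points left and away from the robot) from 16 mm above the table at own x = -55 mm to about 105 mm at x = +51 mm, with a lip 14 mm high at the low edge (on the right) against which the rods rest. Origin: under its middle, on the table.
- ampoule_box: Bystander: small flat carton, 32 x 78 x 20 mm. Origin: centre of its underside.
- balm_tin: Bystander: low round balm tin, 65 mm across, 29 mm high. Origin: centre of its underside.
- cream_pot: Bystander: round cream jar, 53 mm across, 50 mm high. Origin: centre of its underside.
- dropper_bottle: Bystander: small dropper bottle, 33 mm across, 102 mm high. Origin: centre of its underside.
- spray: Bystander, fixed: spray bottle, 38 mm across, 128 mm high, at the back of the table. Origin: centre of its underside.

How it is judged:
By the outcome, as a careful person would: the job done as asked, in the order asked, and still so for the second after the job is handed in, with the robot touching nothing.
It also fails if it takes over 72 s, if anything falls off the work surface, if the arm or the gripper's body presses on something with over 40 N, if the wrist force passes 120 N, or if a joint passes its speed limit or range.

### The arm

A 6-joint arm with a two-finger parallel gripper is mounted at the origin on a cart in front of the work surface, level with it; the furniture and walls round the work are solid. World frame = base frame: x ahead of the robot, y to its left, z up, the work surface at z = 0. Lengths are in m, angles in degrees, forces in N, time in s.
With the tool pointing down it reaches from about 0.35 to 0.875 m from the base axis. Payload 4.2 kg.
Tool frame: the origin (TCP) lies midway between the tips of the shut fingers; the grasp point (between the pads) lies 19 mm behind it; z points along the fingers, y is the line along which they close (so a half turn about z gives the same grasp; the last joint's range is limited). The gripper opens to 87 mm and grips with 3 to 60 N. Pads are 19 mm wide; open, the fingers measure 117 mm over their backs; the gripper's body (75 mm by 190 mm) begins 51 mm behind the grasp point.
Start: joints at [-58.35, 22.042, 0.453, 0, -68.411, -14.817], TCP at [0.181, -0.598, 0.223] pointing down, gripper open.
Joint ranges: [-179.83, 179.83], [-69.29, 118.12], [-61.27, 80.66], [-181.25, 117.63], [-171.15, -9.14], [-177.46, 177.46]. Speed limits (degrees/s): [159.86, 159.86, 180, 180, 180, 180].

### API

Orientations are given as [roll, pitch, yaw] about the fixed x, y, z axes, in that order (R = Rz(yaw) Ry(pitch) Rx(roll)).
In Python, from workcell import env gives the robot as it stands. The module is installed in compiled form; this text tells all that it offers. Calls block until the motion is done:
- env.goto(position, orientation): joint-space move of the TCP to a pose.
- env.move_straight(position, rotation=None, rate=0.15, force_limit=None): straight line of the TCP; rotation=None keeps the orientation; rate is the mean speed in m/s. With force_limit (N) it stops when the force on the tool has changed by that much, and returns True; else False.
- env.set_joints(angles): joint-space move.
- env.gripper_to(opening, grasp_force=None): opening from 0.0 (shut) to 1.0 (fully open); grasp_force is the grip in N (None keeps the last); returns when the fingers have stopped.
- env.dwell(seconds).
- env.inverse_kinematics(position, orientation): joint angles nearest the present ones, or None.
- env.read_state(): the state.
- env.grab_frame(name): name is "side" or "top"; returns a dict with "image" (480x640x3 uint8, blue, green, red), "fx", "fy", "cx", "cy" (pixels), "position" and "orientation" of the camera in the world. Camera axes: x right, y up, looking along -z (the intrinsics and any distortion apply to the point x, -y, -z); pixel columns grow to the right and rows downward; lengths in m; the calibration is good to about 2 mm. A picture is of the moment at which its call begins. There is no depth.
A pose or a line that the arm cannot do raises env.Unreachable and nothing moves.
- env.close_job(): hands the job in; it is judged then, once.
Trained networks look in a picture, given as the dict that the camera call returned (one of the last four; its "shot" number tells which), for a name from the list of things; names that differ only in an ending like _2 or _b are one class to them, and where a whole thing is asked for, a point or a joint stands for the part that bears it (a point fixed in the world has none). Each returns a list of dicts, best first, with "score" (0 to 1); they miss things now and then, are a little off and sometimes report something else, mostly with a low value. They report only what shows in the picture. A call takes as long as a camera call.
- env.search_frame(picture, thing): "xyz" ([x, y, z] in m, in world coordinates, good to about 4 mm: the middle of the surface that is visible of it).
- env.trace(picture, thing): "mask" (480x640 bool, what is visible of it).
The state is a dict: "clock": time; "joint_positions": joint angles; "qvel": joint speeds; "joint_torque": joint torques, N m; "position": TCP position; "tool_rot": TCP orientation; "force": force on the tool from outside, world axes, zero at the start; "wrist_torque": the same for the moment, N m; "opening": opening from 0.0 (shut) to 1.0 (fully open); "finger_force": force on a finger pad.
Only numpy, scipy, OpenCV 4.12 (cv2) and the standard library are available. Lean on these libraries where they do the work, as an engineer would, in place of code of your own. Each camera call takes 0.05 s, during which the arm holds its last target. There are 200 camera calls.

## Working session

There is one attempt and no reset: what is moved stays moved. The work goes in short steps, each a Python script; the robot and the scene stay as the last script left them, time stands still between calls to the robot, and variables do not carry over. Pictures are saved under pics/ and viewed, at most 10 in all, crops included, and the job is handed in when it is done.

```bash
mkdir -p pics; cat > h.py <<'E'
from workcell import env
import numpy as np, cv2
from scipy.spatial.transform import Rotation as R
def pix(f,p):
    M=R.from_euler('xyz',f['orientation'],degrees=True).as_matrix()
    c=M.T@(np.array(p)-f['position']); return np.array([f['cx']+f['fx']*c[0]/-c[2], f['cy']-f['fy']*c[1]/-c[2]])
def ray(f,u,v):
    M=R.from_euler('xyz',f['orientation'],degrees=True).as_matrix()
    return M@np.array([(u-f['cx'])/f['fx'],-(v-f['cy'])/f['fy'],-1.])
def onz(f,u,v,z):
    d=ray(f,u,v); p=np.array(f['position']); return p+d*(z-p[2])/d[2]
E
python3 - <<'E'
from h import *
np.set_printoptions(precision=4,suppress=True)
print(env.read_state())
for n in ['top','side']:
    f=env.grab_frame(n); cv2.imwrite(f'pics/{n}0.png',f['image'])
    print(n,{k:v for k,v in f.items() if k!='image'})
    for t in ['rod_a','pen_a','rod_a_tip','pen_a_tip','cassette','bar_mid','bar_hinge','rod_slot_1','pen_slot_1','ramp','ampoule_box','balm_tin','cream_pot','dropper_bottle','spray']:
        print(t,[(np.round(d['xyz'],4).tolist(),round(d['score'],2)) for d in env.search_frame(f,t)])
E
```

```text
{'clock': 0.0, 'joint_positions': array([-58.3481,  22.0917,   0.3797,  -0.0297, -68.4105, -14.8178]), 'qvel': array([ 0.0406, -0.058 ,  0.0517,  0.1138,  0.0686, -0.0677]), 'joint_torque': array([  0.0004, -39.0665,  18.7407,   4.2199,   0.0111,  -0.0002]), 'position': array([ 0.1809, -0.5976,  0.2214]), 'tool_rot': array([ 179.8745,   -0.0047, -163.1769]), 'force': array([ 0.2185, -0.5255, -0.3548]), 'wrist_torque': array([0.0574, 0.0325, 0.0088]), 'finger_force': 0.0, 'opening': 0.9965234540396172}
top {'fx': 512.2144977689378, 'fy': 512.2144977689378, 'cx': 320.5911769437229, 'cy': 238.16064746490133, 'position': array([ 0.4195, -0.1273,  1.0613]), 'orientation': array([  5.8705,  -0.1534, -91.7027]), 'shot': 1}
rod_a [([0.5258, -0.1423, 0.0721], 0.8), ([0.5678, -0.1454, 0.0624], 0.52), ([0.5259, 0.0842, -0.0001], 0.27), ([0.4612, -0.3172, 0.0094], 0.23)]
pen_a [([0.5238, 0.0852, 0.0043], 0.62), ([0.4644, -0.3178, 0.0084], 0.58), ([0.3625, -0.3001, 0.0116], 0.47)]
rod_a_tip [([0.5246, -0.1403, 0.0752], 0.94)]
pen_a_tip [([0.4649, -0.3164, 0.0071], 0.74), ([0.5955, 0.0647, 0.1139]
[... 1166 characters left out ...]
 []
cassette [([0.5245, 0.1, -0.0017], 0.91)]
bar_mid [([0.5925, 0.0842, 0.1141], 0.98), ([0.5246, 0.0961, 0.0036], 0.49)]
bar_hinge [([0.3504, -0.2994, 0.0105], 0.73), ([0.5273, 0.0989, 0.0031], 0.71)]
rod_slot_1 [([0.5286, 0.0978, 0.0057], 0.7), ([0.554, -0.1239, 0.0303], 0.54)]
pen_slot_1 [([0.5293, 0.1043, 0.0033], 0.95)]
ramp [([0.5502, -0.1229, 0.0303], 0.78)]
ampoule_box [([0.4217, -0.3952, 0.0231], 0.57), ([0.5278, -0.3833, 0.0275], 0.5)]
balm_tin [([0.5259, -0.3841, 0.028], 0.81), ([0.4234, -0.3967, 0.0227], 0.49)]
cream_pot [([0.4114, -0.208, 0.0438], 0.59)]
dropper_bottle [([0.4248, -0.1022, 0.0505], 0.9), ([0.5248, 0.0979, 0.0047], 0.69)]
spray [([0.6936, -0.0209, 0.0704], 0.63)]
```

View pics/top0.png

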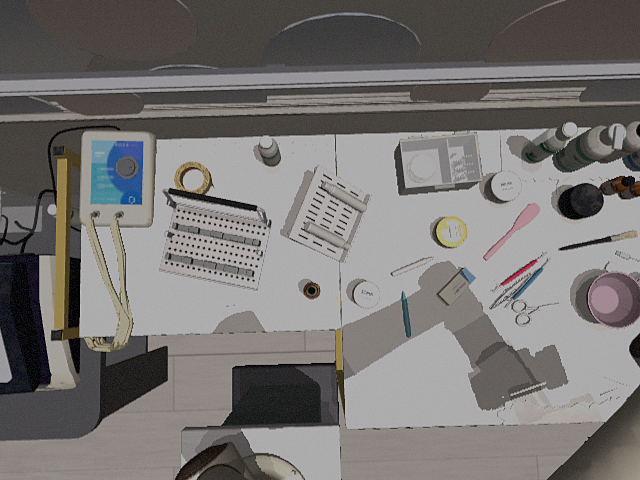

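View pics/side0.png

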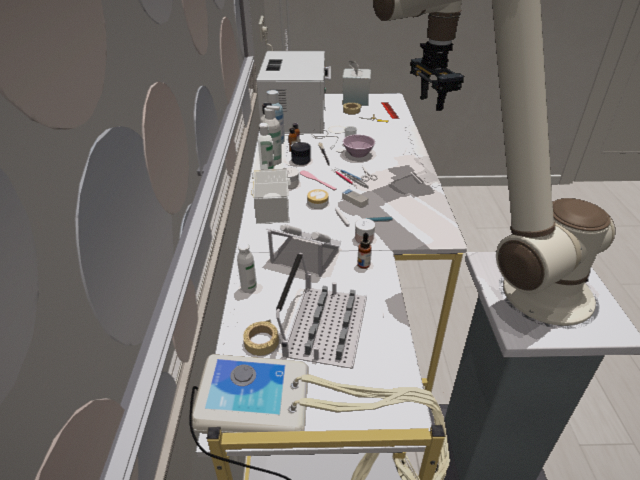

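```bash
python3 - <<'E'
import cv2
i=cv2.imread('pics/top0.png')
cv2.imwrite('pics/c1.png',cv2.resize(i[160:300,150:290],None,fx=4.2,fy=4.2,interpolation=cv2.INTER_CUBIC))
a=cv2.resize(i[160:270,280:380],None,fx=5,fy=5,interpolation=cv2.INTER_CUBIC)
b=cv2.resize(i[245:345,375:435],None,fx=5,fy=5,interpolation=cv2.INTER_CUBIC)
b=cv2.copyMakeBorder(b,0,50,0,0,cv2.BORDER_CONSTANT)
cv2.imwrite('pics/c2.png',cv2.hconcat([a,b]))
E
```

```text
(no output)
```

View pics/c1.png

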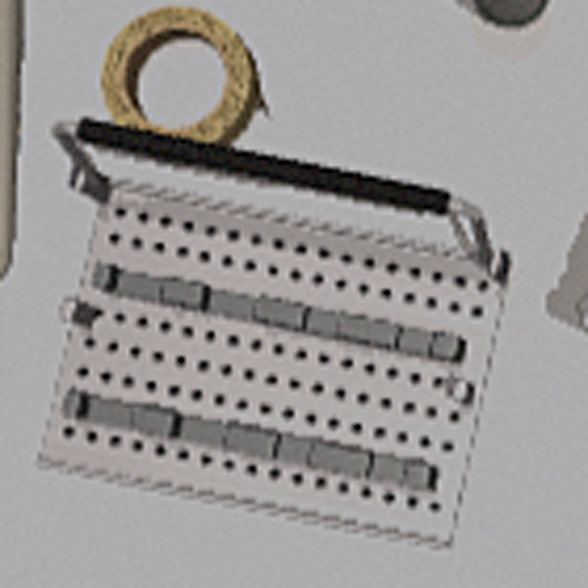

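View pics/c2.png

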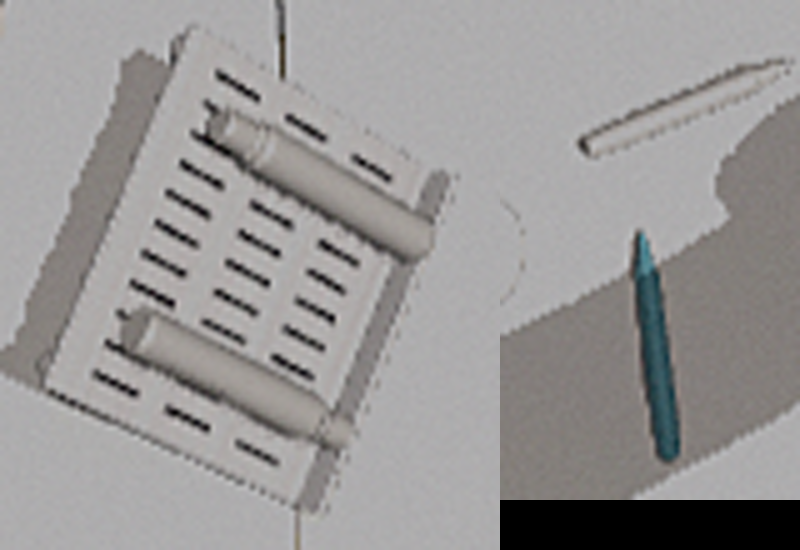

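```bash
cat > fit.py <<'E'
from h import *
from scipy.optimize import least_squares
np.set_printoptions(precision=4,suppress=True)
F={n:env.grab_frame(n) for n in ['top','side']}; T=F['top']
def W(q,P):
    c,s=np.cos(q[2]),np.sin(q[2]); P=np.array(P)/1e3
    return np.c_[q[0]+c*P[:,0]-s*P[:,1], q[1]+s*P[:,0]+c*P[:,1], P[:,2]]
def fit(P,U,q0):
    g=lambda q: np.ravel([pix(T,p)-u for p,u in zip(W(q,P),U)])
    r=least_squares(g,q0,loss='soft_l1'); return r.x, g(r.x).reshape(-1,2)
c1=lambda u,v:(150+u/4.2,160+v/4.2); c2=lambda u,v:(280+u/5,160+v/5); c3=lambda u,v:(375+(u-500)/5,245+v/5)
CP=[(-73,103,3),(-73,-103,3),(-38,90,30),(-26,90,30),(-38,-90,30),(-26,-90,30),(26,90,30),(38,90,30),(26,-90,30),(38,-90,30)]
CU=[c1(40,458),c1(450,543),c1(66,416),c1(71,391),c1(433,489),c1(438,464),c1(97,287),c1(102,263),c1(460,360),c1(466,336)]
q,e=fit(CP,CU,[.525,.09,-.2]); print('cass',q,np.degrees(q[2])); print(e)
RP=[(51,75,105),(51,-75,105),(-64,75,27),(-64,-75,27)]
RU=[c2(45,388),c2(195,25),c2(318,512),c2(455,175)]
r,e=fit(RP,RU,[.55,-.145,1.06]); print('ramp',r,np.degrees(r[2])); print(e)
# rods: points on the axis, s along slope from lip
def ax(s,y): a=np.radians(40);return (-55+s*np.cos(a)-10*np.sin(a),y,16+s*np.sin(a)+10*np.cos(a))
for n,lo,hi in [('far',c2(423,240),c2(212,124)),('near',c2(345,433),c2(135,328))]:
    g=lambda p: np.ravel([pix(T,W(r,[ax(p[0],p[1])])[0])-lo, pix(T,W(r,[ax(p[0]+117,p[1]+p[2])])[0])-hi])
    s=least_squares(g,[0,0,0]); print(n,s.x,s.fun, W(r,[ax(s.x[0]+58.5,s.x[1]+s.x[2]/2)]))
for n,t,b in [('white',c3(790,62),c3(585,147)),('blue',c3(640,232),c3(668,457))]:
    t=onz(T,*t,.0055);b=onz(T,*b,.0055); print(n,(t+b)/2,np.linalg.norm(t-b),np.degrees(np.arctan2(*(t-b)[1::-1])))
ov=[]
for n,(x0,y0,w,k) in {'top':(150,150,230,2),'side':(230,220,160,2.5)}.items():
    f=F[n]; im=cv2.resize(f['image'],None,fx=4,fy=4)
    for P,qq in ((CP,q),(RP,r)):
        for p in W(qq,P): cv2.circle(im,tuple((pix(f,p)*4+2).astype(int)),3,(0,0,255),-1)
    x0,y0,w,h=[(150,150,230,160),(255,220,140,160)][n=='side']
    ov.append(cv2.resize(im[y0*4:(y0+h)*4,x0*4:(x0+w)*4],None,fx=.53,fy=.53))
cv2.imwrite('pics/ov.png',cv2.hconcat(ov)); print(cv2.hconcat(ov).shape)
E
python3 fit.py
```

```text
cass [ 0.5095  0.0837 -0.2286] -13.096826755162434
[[-0.0031  5.9166]
 [ 0.1857  5.5513]
 [-0.0756 -0.2888]
 [ 0.0911 -0.1634]
 [-0.0549  0.035 ]
 [ 0.0133  0.1217]
 [-0.2551 -0.4949]
 [-0.1053 -0.5354]
 [ 0.1952 -0.3761]
 [ 0.0097 -0.4546]]
ramp [ 0.5689 -0.1503  1.1558] 66.2235608864434
[[-0.1117 -0.1365]
 [-0.0522 -0.1095]
 [ 0.1874  0.3566]
 [-0.0095 -0.0818]]
far [  1.6159 -45.2975   2.5554] [-0.7685 -0.3085  0.6638  0.2732] [[ 0.6029 -0.1821  0.0623]]
near [ 0.008  40.2757  0.5005] [-0.1244 -0.0499  0.1074  0.0442] [[ 0.5251 -0.1491  0.0613]]
white [ 0.4649 -0.3211  0.0055] 0.09213873345024566 -69.3447225049018
blue [ 0.3676 -0.3026  0.0055] 0.09153021379606101 4.5013081783819056
(339, 785, 3)
```

View pics/ov.png

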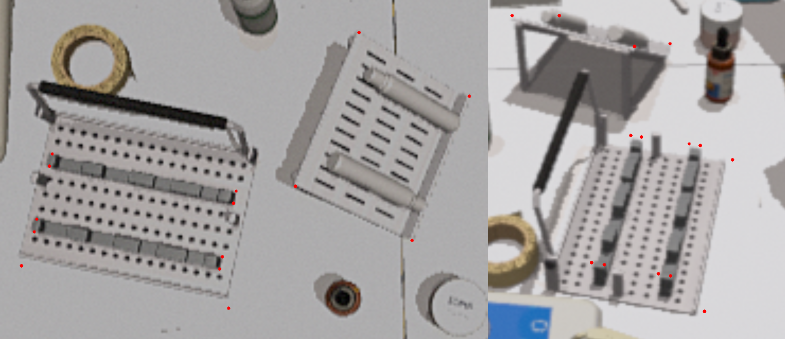

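```bash
cat > job.py <<'E'
from h import *
np.set_printoptions(precision=4,suppress=True)
C=np.array([.5095,.0837]); yc=np.radians(-13.1); cx=np.array([np.cos(yc),np.sin(yc),0]); cy=np.array([-cx[1],cx[0],0]); Z=np.array([0,0,1.])
def cas(x,y,z): return np.array([*C,0])+cx*x+cy*y+Z*z
def ori(x,up):
    z=-up; y=np.cross(z,x); return R.from_matrix(np.c_[x,y,z]).as_euler('xyz',degrees=True)
yr=np.radians(66.2); a=np.radians(40); rh=np.array([np.cos(yr),np.sin(yr),0])
slope=rh*np.cos(a)+Z*np.sin(a); nrm=-rh*np.sin(a)+Z*np.cos(a)
def d2(deg): t=np.radians(deg); return np.array([np.cos(t),np.sin(t),0])
# axis middle, tip direction, up, TCP below axis, slot y, slot axis height, diameter, force
I={'near':(np.array([.5251,-.1491,.0613]),-slope,nrm,.007,.023,.023,.020,40),
   'far':(np.array([.6029,-.1821,.0620]),slope,nrm,.007,.069,.023,.020,40),
   'white':(np.array([.4649,-.3211,.0055]),d2(-69.3),Z,.0035,-.023,.0275,.011,20),
   'blue':(np.array([.3676,-.3026,.0055]),d2(4.5),Z,.0035,-.069,.0275,.011,20)}
def st(m):
    s=env.read_state(); print(m,round(s['clock'],2),s['position'],'F',s['force'],'op',round(s['opening']*87,1),'j6',round(s['joint_positions'][5]))
def plan(n):
    p,d,up,k,*_=I[n]; best=None
    for sg in (1,-1):
        js=[env.inverse_kinematics(*q) for q in ((p-up*k,ori(sg*d,up)),(p+up*.08,ori(sg*d,up)),(cas(0,I[n][4],.02),ori(sg*cx,Z)),(cas(0,I[n][4],.17),ori(sg*cx,Z)))]
        if any(j is None for j in js): print(n,sg,'no'); continue
        c=max(abs(js[1]-js[3]).max(),abs(js[1]-env.read_state()['joint_positions']).max()); print(n,sg,round(c),np.round(js[1]),np.round(js[3]))
        if best is None or c<best[0]: best=(c,sg)
    return best and best[1]
def pick(n,sg):
    p,d,up,k,sy,zh,D,f=I[n]; o=ori(sg*d,up)
    env.gripper_to(.55)
    env.goto(p+up*.08,o); env.move_straight(p-up*(k-.012),rate=.2); 
    hit=env.move_straight(p-up*k,rate=.05,force_limit=8); st(f'at {n} hit={hit}')
    env.gripper_to(0,f); st('grip')
    env.move_straight(p+up*.06,rate=.2)
def place(n,sg):
    p,d,up,k,sy,zh,D,f=I[n]; o=ori(sg*cx,Z)
    env.goto(cas(0,sy,.17),o); st('over')
    env.move_straight(cas(0,sy,zh-k+.025),rate=.2)
    hit=env.move_straight(cas(0,sy,zh-k+.0005),rate=.06,force_limit=8); st(f'placed hit={hit} want z {zh-k:.4f}')
    env.gripper_to((D+.011)/.087); env.move_straight(cas(0,sy,.12),rate=.2); st('off')
E
python3 - <<'E'
from job import *
for n in I: plan(n)
sg=plan('near'); pick('near',sg)
E
```

```text
near 1 59 [-30.  26.  -5. -43. -70.  25.] [ 29.  15. -18.   0. -57.  48.]
near -1 140 [ -30.   26.   -5.  -43.  -70. -155.] [  29.   15.  -18.   -0.  -57. -132.]
far 1 203 [ -29.   32.    7.  -42.  -74. -159.] [ 33.  17. -15.   0. -58.  44.]
far -1 157 [-29.  32.   7. -42. -74.  21.] [  33.   17.  -15.   -0.  -58. -136.]
white 1 54 [-18.  24. -18.   0. -48.  39.] [ 25.  13. -20.   0. -56.  52.]
white -1 126 [ -18.   24.  -18.   -0.  -48. -141.] [  25.   13.  -20.   -0.  -56. -128.]
blue 1 129 [-20.  17. -31.   0. -43. 114.] [ 21.  12. -22.   0. -56.  56.]
blue -1 58 [-20.  17. -31.   0. -43. -66.] [  21.   12.  -22.   -0.  -56. -124.]
near 1 59 [-30.  26.  -5. -43. -70.  25.] [ 29.  15. -18.   0. -57.  48.]
near -1 140 [ -30.   26.   -5.  -43.  -70. -155.] [  29.   15.  -18.   -0.  -57. -132.]
at near hit=False 5.41 [ 0.5268 -0.1451  0.056 ] F [ 0.321   0.0296 -0.0717] op 47.4 j6 28
grip 6.02 [ 0.5268 -0.1449  0.056 ] F [-0.8357 -0.2391  0.7169] op 19.4 j6 28
```

```bash
python3 - <<'E'
from job import *
st('held'); place('near',1)
for n in ('top','side'):
    f=env.grab_frame(n); cv2.imwrite(f'pics/{n}1.png',f['image'])
a=cv2.resize(cv2.imread('pics/top1.png')[150:310,150:290],None,fx=3,fy=3,interpolation=cv2.INTER_CUBIC)
b=cv2.resize(cv2.imread('pics/side1.png')[220:380,250:380],None,fx=3,fy=3,interpolation=cv2.INTER_CUBIC)
cv2.imwrite('pics/p1.png',cv2.hconcat([a,b])[:, :800])
E
```

```text
held 6.5 [ 0.5094 -0.1841  0.107 ] F [ 0.2425 -0.3316 -1.3726] op 19.4 j6 26
over 7.68 [0.5139 0.1056 0.1689] F [-0.2419 -0.5829 -0.4455] op 19.7 j6 48
placed hit=True want z 0.0160 8.93 [0.516  0.1066 0.017 ] F [-0.4212  0.6248  4.894 ] op 19.6 j6 48
off 10.14 [0.5138 0.1058 0.1192] F [-0.0491  0.1358 -0.8486] op 31.3 j6 48
```

View pics/p1.png

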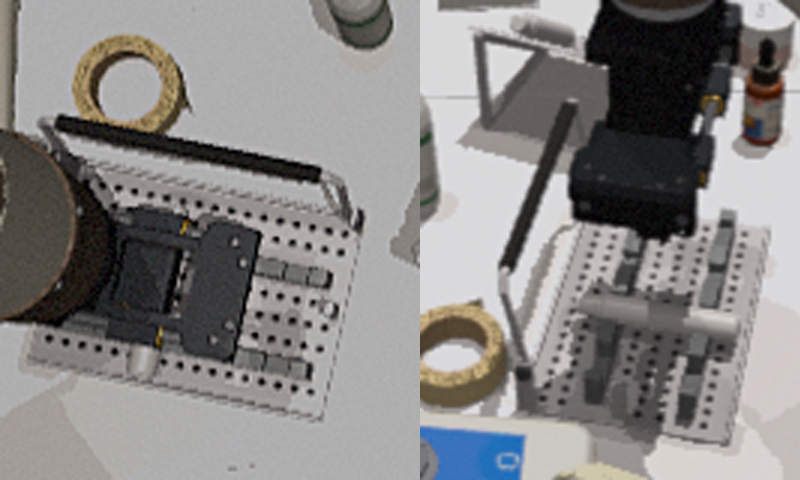

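```bash
sed -i "s/env.goto(p+up\*.08,o); env.move/s=env.read_state()['position']; env.move_straight([s[0],s[1],.24],rate=.3); env.goto(p+up*.08,o); env.move/; s/env.goto(cas(0,sy,.17),o)/env.goto(cas(0,sy,.22),o)/; s/    env.move_straight(p+up\*.06,rate=.2)/    env.move_straight(p+up*.05,rate=.2); env.move_straight(p+up*.05+Z*.1,rate=.3)/" job.py
python3 - <<'E'
from job import *
pick('far',-1)
if env.read_state()['opening']*87>17: place('far',-1)
E
```

```text
at far hit=False 13.73 [ 0.6046 -0.1782  0.0567] F [-0.662   0.0602 -0.1146] op 47.7 j6 23
grip 14.34 [ 0.6047 -0.1781  0.0567] F [ 0.4398 -1.4363  1.2376] op 19.5 j6 23
over 17.49 [0.5251 0.1506 0.2196] F [ 0.287   0.4776 -1.173 ] op 19.6 j6 -136
placed hit=True want z 0.0160 18.98 [0.5256 0.1515 0.0168] F [-0.7169 -0.3365  3.1839] op 19.5 j6 -136
off 20.19 [0.5243 0.1506 0.1191] F [ 0.2675 -0.1812 -1.2714] op 30.9 j6 -136
```

```bash
python3 - <<'E'
from job import *
sg=plan('white'); pick('white',sg)
if env.read_state()['opening']*87>8: place('white',sg)
E
```

```text
white 1 175 [-18.  24. -18.   0. -48.  39.] [ 25.  13. -20.   0. -56.  52.]
white -1 51 [ -18.   24.  -18.   -0.  -48. -141.] [  25.   13.  -20.   -0.  -56. -128.]
at white hit=False 24.09 [ 0.465  -0.3212  0.0022] F [-0.5036  0.8578 -1.1657] op 47.9 j6 -141
grip 24.82 [ 0.4649 -0.3211  0.002 ] F [-0.0278  0.089   0.4877] op 10.1 j6 -141
over 27.17 [0.5042 0.0606 0.2194] F [-0.5001 -0.0624 -0.1636] op 10.2 j6 -128
placed hit=True want z 0.0240 28.65 [0.5046 0.0618 0.0239] F [-1.2487  0.7349  3.7918] op 10.3 j6 -128
off 29.84 [0.5035 0.0611 0.1193] F [-0.0157 -0.4472 -0.7148] op 21.8 j6 -128
```

```bash
python3 - <<'E'
from job import *
sg=plan('blue'); pick('blue',sg)
if env.read_state()['opening']*87>8:
    place('blue',sg)
    p=cas(-.05,-.16,.25); env.move_straight([*env.read_state()['position'][:2],.25],rate=.3)
    env.goto(cas(-.02,-.25,.25),ori(-cx,Z)); st('away')
    fs=[env.grab_frame(n) for n in ('top','side')]
    for f in fs: print([(np.round(d['xyz'],4).tolist(),round(d['score'],2)) for d in env.search_frame(f,'bar_mid')])
    a=cv2.resize(fs[0]['image'][150:310,150:290],None,fx=3,fy=3,interpolation=cv2.INTER_CUBIC)
    b=cv2.resize(fs[1]['image'][220:380,250:380],None,fx=3,fy=3,interpolation=cv2.INTER_CUBIC)
    cv2.imwrite('pics/p2.png',cv2.hconcat([a,b])[:, :800])
    for th in (1.55,1.65,1.75,1.85,1.95): print(th,[np.round(pix(f,cas(.075-.075*np.cos(th),y,.041+.075*np.sin(th))),0).tolist() for f in fs for y in(.084,-.084)])
E
```

```text
blue 1 243 [-20.  17. -31.   0. -43. 114.] [ 21.  12. -22.   0. -56.  56.]
blue -1 63 [-20.  17. -31.   0. -43. -66.] [  21.   12.  -22.   -0.  -56. -124.]
at blue hit=False 33.59 [ 0.3676 -0.3027  0.0021] F [ 0.8701 -0.6941  0.534 ] op 47.9 j6 -66
grip 34.32 [ 0.3676 -0.3026  0.002 ] F [-0.2077 -0.1712  0.5803] op 10.1 j6 -66
over 36.53 [0.4933 0.0158 0.219 ] F [ 0.1703 -0.0635 -0.1882] op 10.1 j6 -124
placed hit=True want z 0.0240 38.02 [0.4942 0.017  0.0239] F [0.0644 1.5403 4.41  ] op 10.1 j6 -124
off 39.21 [0.493  0.0164 0.1193] F [-0.4298 -0.0448  0.2176] op 21.8 j6 -124
away 40.55 [ 0.4332 -0.1551  0.2489] F [0.4372 0.3787 0.2596] op 21.8 j6 -104
[([0.5949, 0.0652, 0.1188], 0.71), ([0.4217, -0.4059, 0.0186], 0.56), ([0.5692, 0.0776, 0.0048], 0.5)]
[([0.6919, -0.0203, 0.0728], 0.71), ([0.5954, 0.0861, 0.1181], 0.61), ([0.5399, 0.0981, 0.005], 0.38)]
1.55 [[169.0, 198.0], [257.0, 216.0], [285.0, 309.0], [305.0, 254.0]]
1.65 [[170.0, 194.0], [257.0, 212.0], [281.0, 308.0], [302.0, 254.0]]
1.75 [[171.0, 191.0], [258.0, 208.0], [278.0, 308.0], [299.0, 254.0]]
1.85 [[172.0, 187.0], [259.0, 204.0], [274.0, 308.0], [296.0, 254.0]]
1.95 [[173.0, 184.0], [260.0, 201.0], [271.0, 308.0], [293.0, 254.0]]
```

View pics/p2.png

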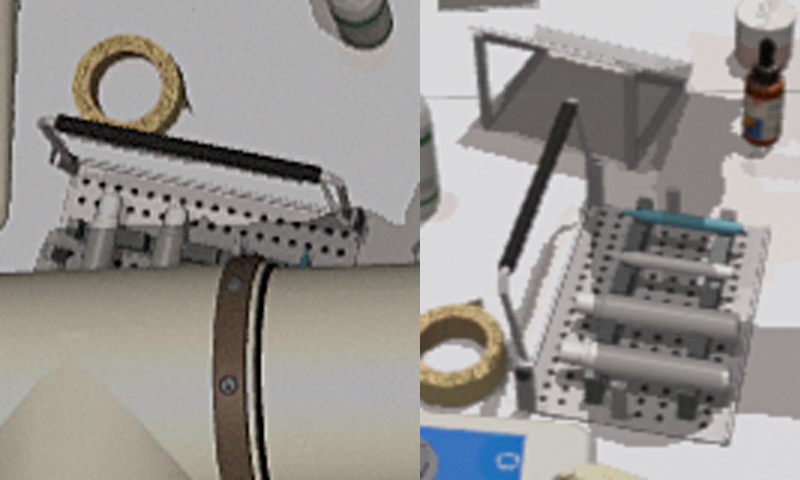

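```bash
python3 - <<'E'
from job import *
o=ori(-cx,Z); c=lambda t:(.075-.075*np.cos(t),.041+.075*np.sin(t))
env.gripper_to(0)
env.goto(cas(.125,0,.22),o); env.move_straight(cas(.125,0,.105),rate=.25); st('behind')
for t in (1.72,1.45,1.2,1.0,.85):
    x,z=c(t); h=env.move_straight(cas(x+.015,0,z-.010),rate=.12,force_limit=15); st(f'{t} {h}')
    if h: raise SystemExit
x,z=c(.85); env.move_straight(cas(x+.021,0,z-.010),rate=.1); env.move_straight(cas(x+.021,0,z+.03),rate=.2)
st('up')
fs=[env.grab_frame('side')]
print([(np.round(d['xyz'],4).tolist(),round(d['score'],2)) for d in env.search_frame(fs[0],'bar_mid')], c(.85),cas(x,0,z))
im=fs[0]['image'][200:380,230:390]; cv2.imwrite('pics/p3.png',cv2.resize(im,None,fx=3,fy=3,interpolation=cv2.INTER_CUBIC))
E
```

```text
behind 43.17 [0.6321 0.0546 0.1067] F [0.0343 0.0734 0.8329] op 0.2 j6 -123
1.72 False 43.52 [0.6091 0.0611 0.1075] F [ 0.2476 -0.3929  0.7217] op 0.5 j6 -124
1.45 False 43.84 [0.589  0.0655 0.1061] F [ 1.3649 -0.2748 -0.7839] op 0.6 j6 -125
1.2 False 44.15 [0.571  0.0694 0.1009] F [-0.0105 -0.9001 -0.6095] op 0.1 j6 -126
1.0 False 44.42 [0.5578 0.0723 0.094 ] F [ 1.0817  0.1639 -0.7548] op 0.2 j6 -127
0.85 False 44.67 [0.549  0.0744 0.0873] F [0.3091 0.6953 0.0072] op 0.3 j6 -128
up 45.27 [0.5554 0.0734 0.1285] F [-0.192  -1.2734 -0.2362] op 0.3 j6 -127
[([0.5345, 0.1081, 0.0987], 0.62), ([0.4885, 0.065, 0.0329], 0.61), ([0.4169, -0.2048, 0.026], 0.2)] (np.float64(0.025501264058626336), np.float64(0.09734603038552195)) [0.5343 0.0779 0.0973]
```

View pics/p3.png

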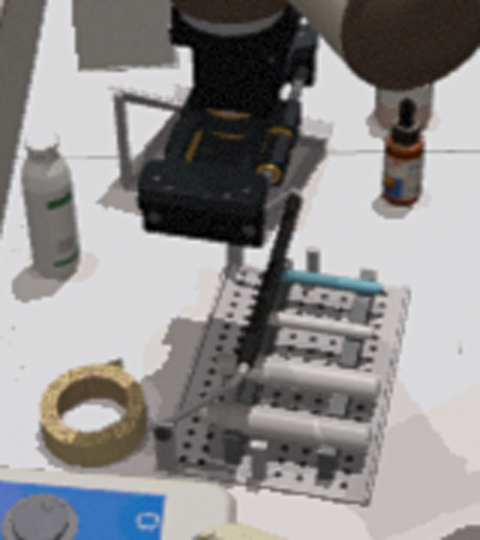

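Bar is half closed as planned (matches (0.534, –, 0.098)). Now I press it down along its arc.

```bash
python3 - <<'E'
from job import *
c=lambda t:(.075-.075*np.cos(t),.041+.075*np.sin(t))
x,z=c(.85); env.move_straight(cas(x-.002,0,z+.03),rate=.2)
for t in (.75,.55,.38,.2,.07):
    x,z=c(t); h=env.move_straight(cas(x,0,z+.006),rate=.12,force_limit=12); st(f'{t} {h}')
    if h: break
h=env.move_straight(cas(0,0,.043),rate=.03,force_limit=10); st(f'end {h}')
env.move_straight(cas(0,0,.2),rate=.3)
env.goto(cas(-.02,-.30,.25),ori(-cx,Z)); env.dwell(.3); st('away')
f=env.grab_frame('side'); g=env.grab_frame('top')
for q in (f,g): print([(np.round(d['xyz'],4).tolist(),round(d['score'],2)) for d in env.search_frame(q,'bar_mid')])
a=cv2.resize(g['image'][150:310,150:290],None,fx=3,fy=3,interpolation=cv2.INTER_CUBIC)
b=cv2.resize(f['image'][220:380,250:380],None,fx=3,fy=3,interpolation=cv2.INTER_CUBIC)
cv2.imwrite('pics/p4.png',cv2.hconcat([a,b])[:, :800]); print(cas(0,0,.041))
E
```

```text
0.75 False 46.03 [0.5295 0.079  0.0977] F [0.5883 0.7045 1.3376] op 0.2 j6 -129
0.55 False 46.31 [0.5204 0.0811 0.0864] F [0.4821 0.2776 0.3257] op 0.6 j6 -130
0.38 False 46.57 [0.5148 0.0824 0.075 ] F [-0.8522  0.4074  0.4676] op 0.6 j6 -130
0.2 False 46.83 [0.5109 0.0832 0.0619] F [-0.8397  0.0211  0.1984] op 0.3 j6 -130
0.07 False 47.08 [0.5097 0.0836 0.0524] F [-0.1856  0.8783 -0.2804] op 0.5 j6 -130
end True 47.38 [0.5106 0.084  0.047 ] F [-2.8545 -0.0415  7.9577] op 0.3 j6 -130
away 49.51 [ 0.4224 -0.2034  0.2498] F [0.4445 0.5458 0.144 ] op 0.6 j6 -97
[([0.5148, 0.1065, 0.0412], 0.89), ([0.5487, -0.1329, 0.0231], 0.5), ([0.5148, 0.1555, 0.0304], 0.22)]
[([0.5577, 0.1688, 0.0464], 0.67)]
[0.5095 0.0837 0.041 ]
```

View pics/p4.png

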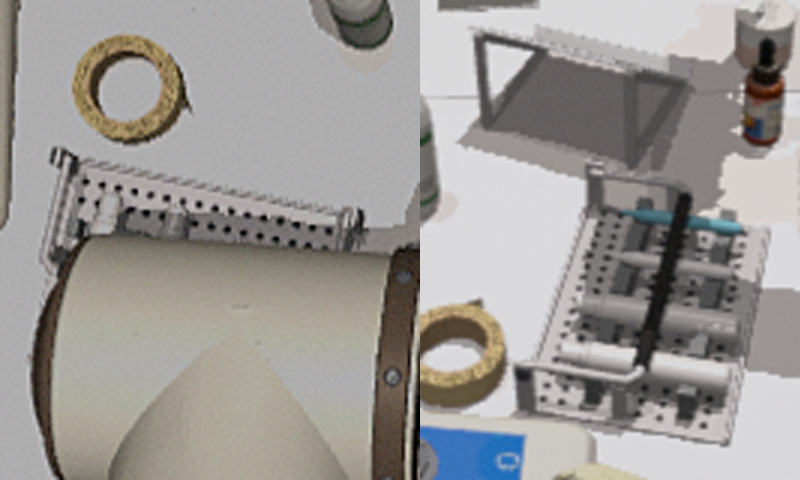

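```bash
python3 -c "
from workcell import env
print(env.close_job())"
```

```text
the job is handed in; nothing more can be done
None
```

I loaded the cassette and handed the job in at about 50 s: the last pictures show both rods and both pens seated with necks and points towards the hinge, the hold-down bar was pressed shut to its stop, and I saw no sign that anything else had moved (the judge's verdict was not shown).

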